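# Lock the green levelling jack with its jam nut

### The job

The green-nutted levelling jack on the lab bench has been set to its height: lock it by running its green jam nut clockwise (seen from above) down the screw until it stops tight against the steel neck of the jack, then let go. The yellow and red jacks are still being adjusted, so leave their nuts as they stand.

Things in the scene. Friction and masses are not known exactly. Their poses are not given: they have to be found in the camera images.
- green_nut_mid (a point): Middle of the green two-eared plastic jam nut, 66 long (x, along the ears), 26 wide (y), 26 mm tall; on the screw axis, 13 mm below its top, 73 mm above the bench when tight, up to 3 more when loose. z up. The brass screw, 14 mm thick, stands through it to 110 mm above the bench. Below: steel neck 25 mm thick, 35 to 60 mm up, on a fixed grey block 90 x 56 x 35 mm; free 90 mm around.
- green_nut (a joint): Turn of the green jam nut on its upright screw (rad). 0: tight on the neck, a hard stop, ears along the block's 90 mm side; negative: still to turn. Clockwise from above raises it. Starts 0.6 to 1.25 rad short. It sinks 2 mm per rad, turns with 0.1 N m of friction and stays where left.
- yellow_nut_ear (a point): The yellow jam nut of the yellow jack, built just like the green one: this point lies inside one of its two ears, 30 mm from the screw's axis at the nut's mid height (about 75 mm above the bench); its x axis points outward along the ear. A bystander: this nut must stay as it stands.
- red_nut_ear (a point): The red jam nut of the red jack, built just like the green one: this point lies inside one of its two ears, 30 mm from the screw's axis at the nut's mid height (about 75 mm above the bench); its x axis points outward along the ear. A bystander: this nut must stay as it stands.

How it is judged:
By the outcome, as a careful person would: the job done as asked, in the order asked, and still so for the second after the job is handed in, with the robot touching nothing.
It also fails if it takes over 32 s, if anything falls off the work surface, if the arm or the gripper's body presses on something with over 40 N, if the wrist force passes 120 N, or if a joint passes its speed limit or range.

### The arm

A 6-joint arm with a two-finger parallel gripper is mounted at the origin on the work surface. World frame = base frame: x ahead of the robot, y to its left, z up, the work surface at z = 0. Lengths are in m, angles in rad, forces in N, time in s.
With the tool pointing down it reaches from about 0.425 to 0.95 m from the base axis. Payload 3.5 kg.
Tool frame: the origin (TCP) lies at the very end of the fingers, on their centre line; the grasp point (between the pads) lies 19 mm behind it; x points along the fingers, z is the direction in which the jaws open and shut, and the axes are right-handed (so a half turn about x gives the same grasp; the last joint's range is limited). The gripper opens to 85 mm and grips with 20 to 120 N. Pads are 22 mm wide; open, the fingers measure 114 mm over their backs; the gripper's body (76 mm by 85 mm) begins 54 mm behind the grasp point. The pads swing forward as they close: fully open they stand 13 mm farther back than shut.
Start: joints at [1.194, 0.286, 1.577, -0, 1.279, -0.15], TCP at [0.152, 0.658, 0.231] pointing down, gripper open.
Joint ranges: [-2.77, 2.77], [-0.9, 2.22], [0.21, 2.48], [-1.53, 4.67], [0.24, 2.81], [-2.84, 2.84]. Speed limits (rad/s): [2.79, 2.79, 3.14, 3.14, 3.14, 3.14].

### API

Orientations are given as a unit quaternion [x, y, z, w].
In Python, from plant import ctrl, cams gives the robot as it stands.
- The arm moves only by the tool play_rows, never from a script. Its argument "rows" is a list of rows, each a list of 3 entries, a list of its own where there are three numbers: the opening in per cent of the stroke, from 0 (shut) to 100 (fully open), then the shift along the tool's x, y, z in units of 0.3 m (1.0 is 0.3 m), then the turn, a rotation vector about the tool's x, y, z in units of pi/2 rad (1.0 is pi/2 rad). A call has 1 to 10 rows; each row is the pose to reach, as a shift and turn from the pose commanded when the call began, along the tool's axes at that moment; what a row does not reach only later rows make up. A row lasts 1/12 s, in which the tool goes at most 41.7 mm and 7.16 degrees, less where a joint would pass 70% of its speed; a pose out of reach is approached as far as the arm can. A call with a number of a shift or a turn outside -1 to 1 is refused whole. A call with a gripper value outside its range is refused whole. The fingers move at their own pace and stop on an object; "force" is the grip in N (left out, the last holds). Time passes only in rows, so rows that repeat a pose let the fingers close. It gives the time, the measured TCP pose, the force and the opening at its end, in the units of the state.
- ctrl.get_state(): the state, without advancing time (a new reading comes with each control period).
- cams.read_camera(name): name is "scene" or "top" or "wrist"; returns a dict with "color" (400x640x3 uint8, red, green, blue), "fx", "fy", "cx", "cy" (pixels), "view" (4x4, takes a point from world to camera coordinates). Camera axes: x right, y down, z forward; pixel columns grow to the right and rows downward; lengths in m; the calibration is good to about 2 mm. A picture is of the moment at which its call begins. There is no depth.
- ctrl.sign_off(): hands the job in, once; it reports no verdict.
The state is a dict: "time": time; "qpos": joint angles; "dq": joint speeds; "joint_efforts": joint torques, N m; "eef_pos": TCP position; "tcp_rot": TCP orientation; "contact_force": force on the tool from outside, world axes, zero at the start; "wrist_torque": the same for the moment, N m; "opening": opening from 0.0 (shut) to 1.0 (fully open).
Only numpy, scipy, OpenCV 4.12 (cv2) and the standard library are available. Lean on these libraries where they do the work, as an engineer would, in place of code of your own. Each camera call takes 0.05 s, during which the arm holds its last target. There are 200 camera calls.

## Working session

There is one attempt and no reset: what is moved stays moved. The work goes in short steps, Python scripts to look and compute and a tool call to move; the robot and the scene stay as the last step left them, time stands still between calls to the robot, and variables do not carry over. Pictures are saved under pics/ and viewed, about 8 in all and at most 12, crops included, and the job is handed in when it is done.

Besides the shell and the picture viewer there is one more tool, called as name(argument=value, ...), one argument or row to a line, values as JSON. play_rows: Moves the arm, as the interface text tells. Shifts and turns lie within -1 to 1; 1 stands for 0.3 m of shift or pi/2 rad of turn. Its arguments: {"type":"object","properties":{"rows":{"type":"array"},"force":{"type":"number"}},"required":["rows"]}

```bash
mkdir -p pics
python3 - <<'E'
from plant import ctrl,cams
import cv2
s=ctrl.get_state();print(s)
for n in("scene","top"):
    d=cams.read_camera(n);cv2.imwrite(f"pics/{n}1.png",d["color"][...,::-1]);print(n,d["fx"],d["cx"],d["cy"],d["view"].round(4).tolist())
E
```

```text
{'time': 0.0, 'qpos': array([ 1.19402080e+00,  2.87169323e-01,  1.57817151e+00,  3.91231353e-05,
        1.27859335e+00, -1.50049685e-01]), 'dq': array([-7.40208088e-04, -8.66123317e-04,  5.89115533e-05,  4.45076361e-04,
        1.06490445e-03, -8.88853271e-04]), 'joint_efforts': array([ 5.87079248e-04, -4.05975258e+01, -2.92629164e+01, -4.85773307e-05,
        5.71075172e-03, -1.19405124e-05]), 'eef_pos': array([0.15148434, 0.65711364, 0.22994771]), 'tcp_rot': array([-0.44062838,  0.55407711,  0.43982579,  0.55262868]), 'contact_force': array([-0.46971817,  0.39627572, -0.41985893]), 'wrist_torque': array([ 0.00409964, -0.02532462,  0.02245341]), 'opening': 1.0006767801918377}
scene 361.51205805293733 310.3199204640523 200.60987136837727 [[-0.4986, 0.8668, -0.0054, 0.265], [0.6797, 0.3871, -0.623, -0.3114], [-0.5379, -0.3143, -0.7822, 1.1727], [0.0, 0.0, 0.0, 1.0]]
top 486.9681201762795 317.035170895849 211.5715658836302 [[0.0053, -0.9997, -0.0249, 0.0146], [-0.9905, -0.0019, -0.1372, 0.5448], [0.1371, 0.0254, -0.9902, 0.9238], [0.0, 0.0, 0.0, 1.0]]
```

View pics/scene1.png

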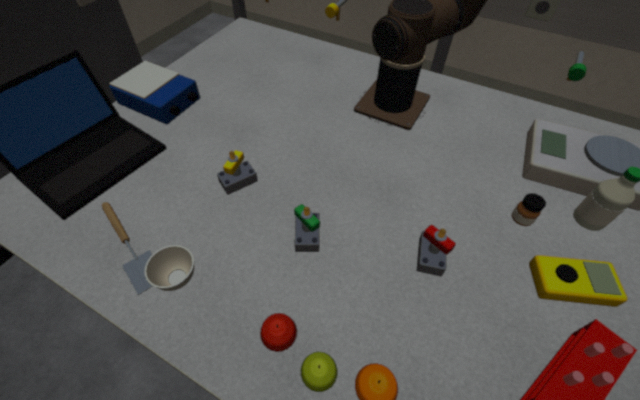

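View pics/top1.png

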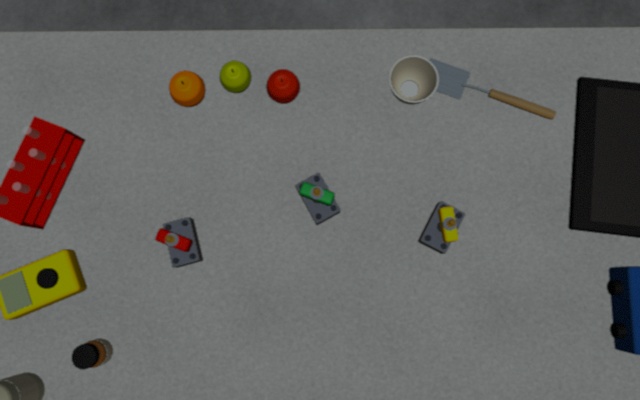

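Run:
```python
import cv2,numpy as np
t=cv2.imread("pics/top1.png");s=cv2.imread("pics/scene1.png")
a=cv2.resize(t[165:230,285:350],(400,400),interpolation=cv2.INTER_CUBIC)
b=cv2.resize(s[195:260,275:340],(400,400),interpolation=cv2.INTER_CUBIC)
cv2.imwrite("pics/c1.png",np.clip(np.hstack([a,b])*1.6,0,255))
```

```text
[ WARN:0@0.054] global loadsave.cpp:1063 imwrite_ Unsupported depth image for selected encoder is fallbacked to CV_8U.
```

View pics/c1.png

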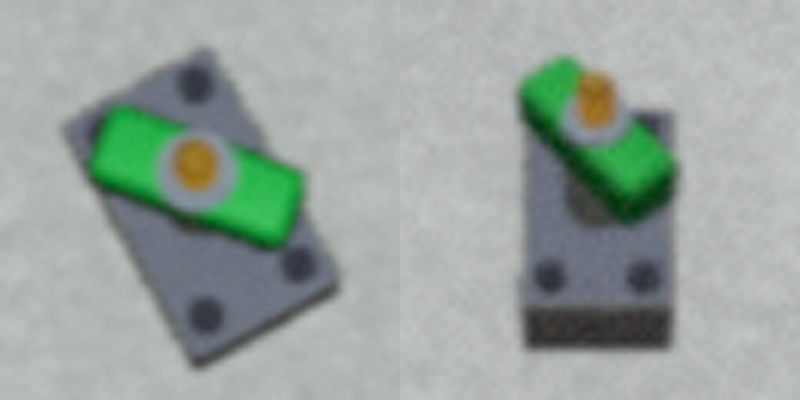

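```bash
cat > h.py <<'E'
import numpy as np
from scipy.spatial.transform import Rotation as R
def ray(d,uv,z):
    V=d["view"];r=V[:3,:3].T@np.array([(uv[0]-d["cx"])/d["fx"],(uv[1]-d["cy"])/d["fy"],1]);c=-V[:3,:3].T@V[:3,3]
    return c+r*(z-c[2])/r[2]
E
python3 - <<'E'
from plant import ctrl,cams
from h import *
k=65/400
t=cams.read_camera("top");s=cams.read_camera("scene")
T=lambda u,v,z:ray(t,(285+u*k,165+v*k),z)
S=lambda u,v,z:ray(s,(275+u*k,195+v*k),z)
print("screw",T(195,158,.11),S(198,80,.11))
print("washer",T(197,171,.0875),S(195,118,.0875))
c=[T(*p,.0875) for p in((118,105),(305,177),(280,248),(92,170))];print("nut",np.mean(c,0))
e=(c[1]+c[2]-c[0]-c[3])/2;print("ear",np.linalg.norm(e),np.degrees(np.arctan2(e[1],e[0])))
b=[T(*p,.035) for p in((65,128),(208,50),(340,280),(197,355))];l=(b[2]+b[3]-b[0]-b[1])/2
print("block",np.mean(b,0),np.linalg.norm(l),np.degrees(np.arctan2(l[1],l[0])))
b=[S(*p,.035) for p in((126,112),(275,112),(271,308),(126,308))];l=(b[2]+b[3]-b[0]-b[1])/2
print("blockS",np.mean(b,0),np.linalg.norm(l),np.degrees(np.arctan2(l[1],l[0])))
q=ctrl.get_state();M=R.from_quat(q["tcp_rot"]).as_matrix();print(M.round(3),"zyaw",np.degrees(np.arctan2(M[1,2],M[0,2])))
E
```

```text
screw [0.57342889 0.0155363  0.11      ] [0.57272556 0.01658989 0.11      ]
washer [0.57349811 0.01550246 0.0875    ] [0.57323118 0.01533282 0.0875    ]
nut [0.57230258 0.01502789 0.0875    ]
ear 0.06196448216933802 -111.9959934408105
block [0.57250404 0.01513043 0.035     ] 0.08625656370513883 -150.07505925888262
blockS [0.57485691 0.01742995 0.035     ] 0.08801681486202899 29.708082582812775
[[-0.001 -0.974  0.225]
 [-0.001  0.225  0.974]
 [-1.     0.    -0.001]] zyaw 77.008081628075
```

play_rows(
  rows=[
    [70,[-0.12,0,0],[0,0,0]],
    [70,[-0.12,-0.93,-0.88],[0.55,0,0]],
    [70,[-0.12,-0.93,-0.88],[0.55,0,0]],
    [70,[-0.12,-0.93,-0.88],[0.55,0,0]],
    [70,[-0.12,-0.93,-0.88],[0.55,0,0]],
    [70,[-0.12,-0.93,-0.88],[0.55,0,0]],
    [70,[-0.12,-0.93,-0.88],[0.55,0,0]],
    [70,[-0.12,-0.93,-0.88],[0.55,0,0]],
    [70,[-0.12,-0.93,-0.88],[0.55,0,0]],
    [70,[-0.12,-0.93,-0.88],[0.55,0,0]],
  ],
  force=60,
)

```text
time: 1.03
eef_pos: [0.3597, 0.3435, 0.2673]
tcp_rot: [-0.168, 0.687, 0.168, 0.687]
contact_force: [-0.5, 0.8, 0.4]
opening: 0.698
```

```bash
cat > g.py <<'E'
from plant import ctrl
from h import *
import sys
x,y,z,yaw=map(float,sys.argv[1:])
q=ctrl.get_state();M=R.from_quat(q["tcp_rot"]).as_matrix();p=q["eef_pos"]
w=np.radians(yaw);G=np.column_stack([[0,0,-1],[np.cos(w+np.pi/2)*1,np.sin(w+np.pi/2),0],[np.cos(w),np.sin(w),0]])
if np.linalg.det(G)<0:G[:,1]*=-1
print(q["time"],p,q["qpos"].round(3),np.degrees(np.arctan2(M[1,2],M[0,2])),q["opening"])
print("shift",M.T@(np.array([x,y,z])-p)/.3,"turn",R.from_matrix(M.T@G).as_rotvec()/(np.pi/2),"F",q["contact_force"],q["wrist_torque"])
E
python3 g.py 0.573 0.0155 0.2 -22
```

```text
1.0333 [0.35969409 0.3434867  0.26731856] [ 0.558 -0.142  1.963 -0.     1.319  0.078] 27.516656897257036 0.6981137858495143
shift [ 0.22445753 -1.29810441  0.12540664] turn [ 5.50185070e-01  1.99794446e-04 -8.02984090e-05] F [-0.45751478  0.77667082  0.35745116] [ 0.00018431 -0.05485433  0.04144574]
```

play_rows(
  rows=[
    [70,[0.1,-1.0,0.1],[0.55,0,0]],
    [70,[0.1,-1.0,0.1],[0.55,0,0]],
    [70,[0.1,-1.0,0.1],[0.55,0,0]],
    [70,[0.1,-1.0,0.1],[0.55,0,0]],
    [70,[0.1,-1.0,0.1],[0.55,0,0]],
    [70,[0.1,-1.0,0.1],[0.55,0,0]],
    [70,[0.1,-1.0,0.1],[0.55,0,0]],
    [70,[0.1,-1.0,0.1],[0.55,0,0]],
    [70,[0.1,-1.0,0.1],[0.55,0,0]],
    [70,[0.1,-1.0,0.1],[0.55,0,0]],
  ],
)

```text
time: 1.87
eef_pos: [0.5241, 0.0929, 0.2369]
tcp_rot: [0.135, 0.695, -0.135, 0.694]
contact_force: [-0.2, 0.5, 0.9]
opening: 0.705
```

```bash
python3 g.py 0.573 0.0155 0.18 -22
```

```text
1.8667 [0.52409484 0.0929269  0.23690708] [-1.600e-02 -3.400e-02  1.920e+00  1.000e-03  1.257e+00  3.690e-01] -22.02896634654154 0.7047430915014307
shift [ 0.18929693 -0.17812262  0.24820612] turn [-3.21895802e-04 -9.64306638e-04 -6.30508069e-05] F [-0.16215867  0.53626854  0.85529095] [0.03501377 0.04203464 0.00786611]
```

play_rows(
  rows=[
    [70,[0.19,-0.178,0.248],[0,0,0]],
    [70,[0.19,-0.178,0.248],[0,0,0]],
    [70,[0.19,-0.178,0.248],[0,0,0]],
    [70,[0.19,-0.178,0.248],[0,0,0]],
    [70,[0.19,-0.178,0.248],[0,0,0]],
  ],
)

```text
time: 2.28
eef_pos: [0.5725, 0.0169, 0.1794]
tcp_rot: [0.135, 0.695, -0.134, 0.693]
contact_force: [-0.4, -0.3, 0.7]
opening: 0.704
```

```bash
python3 g.py 0.573 0.0155 0.064 -22
python3 - <<'E'
from plant import cams
from h import *
import cv2
d=cams.read_camera("wrist");im=d["color"][...,::-1].copy();cv2.imwrite("pics/w1.png",im)
for P in((.573,.0155,.11),(.573,.0155,.0875)):
    c=d["view"]@np.array([*P,1]);print(c[:2]/c[2]*d["fx"]+[d["cx"],d["cy"]])
E
```

```text
2.2833 [0.57248666 0.01693013 0.17943466] [-1.480e-01  1.130e-01  1.877e+00  1.000e-03  1.154e+00  2.350e-01] -21.937301537131493 0.7042075015094917
shift [ 0.38477149 -0.0038009   0.00440897] turn [ 6.96608307e-04 -1.72199646e-03 -2.92668163e-05] F [-0.36300142 -0.29596947  0.74461982] [0.01973126 0.04673136 0.01232375]
[319.92962411 214.86099043]
[319.89061705 204.64069198]
```

View pics/w1.png

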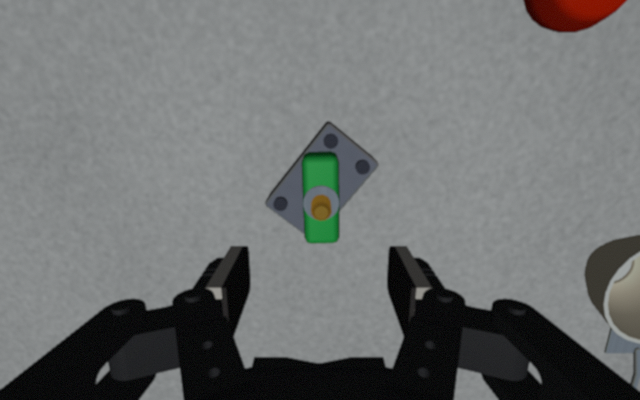

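play_rows(
  rows=[
    [60,[0.12,-0.004,0.004],[0,0,0]],
    [60,[0.24,-0.004,0.004],[0,0,0]],
    [60,[0.34,-0.004,0.004],[0,0,0]],
    [60,[0.398,-0.004,0.004],[0,0,0]],
    [60,[0.398,-0.004,0.004],[0,0,0]],
    [60,[0.398,-0.004,0.004],[0,0,0]],
  ],
)

```text
time: 2.83
eef_pos: [0.5736, 0.0158, 0.0615]
tcp_rot: [0.134, 0.694, -0.134, 0.694]
contact_force: [-0.4, -0.3, 0.5]
opening: 0.601
```

```bash
python3 g.py 0.573 0.0155 0.06 -22
```

```text
2.8333 [0.57362646 0.01580615 0.06149419] [-0.149  0.267  1.94   0.     0.935  0.232] -21.862491994347344 0.6013758030954072
shift [ 0.00498095 -0.00172556 -0.00155602] turn [ 0.00152784 -0.00025498 -0.00010999] F [-0.3691926  -0.26876173  0.45867911] [-0.04472016 -0.01198768  0.02090437]
```

Close on the nut.

play_rows(
  rows=[
    [0,[0,0,0],[0,0,0]],
    [0,[0,0,0],[0,0,0]],
    [0,[0,0,0],[0,0,0]],
    [0,[0,0,0],[0,0,0]],
    [0,[0,0,0],[0,0,0]],
    [0,[0,0,0],[0,0,0]],
    [0,[0,0,0],[0,0,0]],
    [0,[0,0,0],[0,0,0]],
  ],
  force=50,
)

```text
time: 3.5
eef_pos: [0.5737, 0.0156, 0.0639]
tcp_rot: [0.136, 0.695, -0.134, 0.693]
contact_force: [-5.7, 4.7, 8.0]
opening: 0.297
```

```bash
python3 g.py 0.573 0.0155 0.06 -22
python3 - <<'E'
from plant import cams
import cv2
d=cams.read_camera("wrist");cv2.imwrite("pics/w2.png",d["color"][...,::-1])
E
```

```text
3.5 [0.57367445 0.01559858 0.0639296 ] [-0.15   0.264  1.939  0.002  0.941  0.232] -21.98455818190857 0.2969941592007464
shift [ 0.01310136 -0.00116628 -0.00193162] turn [ 0.00017046 -0.00146125 -0.00096852] F [-5.68464783  4.71058903  7.98323806] [ 0.6472535   1.12630491 -0.03150772]
```

View pics/w2.png

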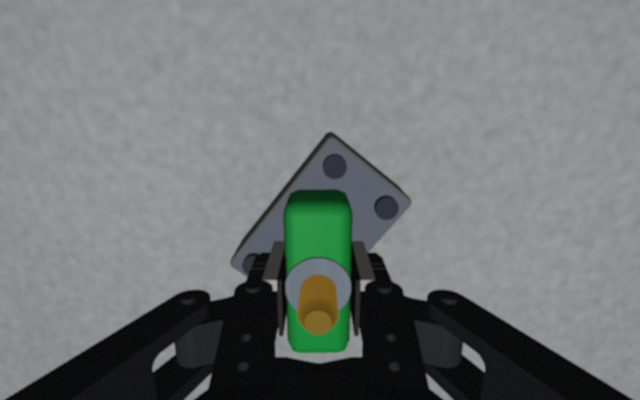

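play_rows(
  rows=[
    [0,[0,0,0],[0.04,0,0]],
    [0,[0,0,0],[0.08,0,0]],
    [0,[0,0,0],[0.12,0,0]],
    [0,[0,0,0],[0.16,0,0]],
    [0,[0,0,0],[0.2,0,0]],
    [0,[0,0,0],[0.24,0,0]],
    [0,[0,0,0],[0.28,0,0]],
    [0,[0,0,0],[0.32,0,0]],
    [0,[0,0,0],[0.36,0,0]],
    [0,[0,0,0],[0.36,0,0]],
  ],
)

```text
time: 4.38
eef_pos: [0.5734, 0.0157, 0.0628]
tcp_rot: [0.324, 0.629, -0.323, 0.628]
contact_force: [-5.0, 4.4, 2.5]
opening: 0.296
```

```bash
python3 g.py 0.573 0.0155 0.06 -60
```

```text
4.3833 [0.57338556 0.01573923 0.06284057] [-0.15   0.265  1.94   0.003  0.939  0.8  ] -54.52832491211365 0.2963023632952702
shift [ 9.46861490e-03 -1.51062282e-03 -6.73914869e-05] turn [ 6.07962204e-02 -1.95060173e-03  1.34307174e-05] F [-4.99466695  4.40141192  2.53116374] [ 0.60389526  0.69607157 -0.13710249]
```

play_rows(
  rows=[
    [0,[0,0,0],[0.02,0,0]],
    [0,[0,0,0],[0.04,0,0]],
    [0,[0,0,0],[0.06,0,0]],
    [0,[0,0,0],[0.06,0,0]],
  ],
)

```text
time: 4.72
eef_pos: [0.5734, 0.0158, 0.0627]
tcp_rot: [0.353, 0.614, -0.352, 0.612]
contact_force: [-4.4, 4.1, 2.5]
opening: 0.295
```

```bash
python3 g.py 0.573 0.0155 0.06 -60
```

```text
4.7167 [0.57337692 0.01578064 0.06267738] [-0.15   0.265  1.94   0.003  0.939  0.893] -59.85366124987046 0.2948190644370692
shift [ 0.00892419 -0.00155532  0.00020524] turn [ 1.62608897e-03 -1.94601188e-03  7.06104824e-05] F [-4.37320818  4.09974319  2.5458478 ] [ 0.64627779  0.64201866 -0.08944036]
```

play_rows(
  rows=[
    [0,[0,0,0],[0.02,0,0]],
    [0,[0,0,0],[0.04,0,0]],
    [0,[0,0,0],[0.04,0,0]],
  ],
)

```text
time: 4.97
eef_pos: [0.5734, 0.0158, 0.0627]
tcp_rot: [0.37, 0.603, -0.37, 0.602]
contact_force: [-2.9, 5.7, 2.0]
opening: 0.295
```

```bash
python3 g.py 0.573 0.0155 0.06 -60
```

```text
4.9667 [0.57336601 0.01576465 0.06267712] [-1.50e-01  2.65e-01  1.94e+00  1.00e-03  9.38e-01  9.50e-01] -63.0599895434316 0.29465847985020654
shift [ 0.00892491 -0.00147789  0.00024843] turn [-0.03399932 -0.00106859  0.0006439 ] F [-2.90398107  5.7211847   2.04829277] [0.88230463 0.61801744 1.24567283]
```

play_rows(
  rows=[
    [0,[0,0,0],[0.02,0,0]],
    [0,[0,0,0],[0.02,0,0]],
    [0,[0,0,0],[0.02,0,0]],
  ],
)

```text
time: 5.22
eef_pos: [0.5731, 0.0156, 0.0627]
tcp_rot: [0.378, 0.598, -0.379, 0.597]
contact_force: [-4.1, 4.9, 3.3]
opening: 0.293
```

```bash
python3 g.py 0.573 0.0155 0.06 -60
python3 - <<'E'
from plant import cams
import cv2
d=cams.read_camera("wrist");cv2.imwrite("pics/w3.png",d["color"][...,::-1])
E
```

```text
5.2167 [0.57309045 0.01563879 0.06268248] [-0.149  0.265  1.94  -0.     0.939  0.98 ] -64.68187143094764 0.2933070032601433
shift [ 0.00894234 -0.00044934  0.00029954] turn [-0.0520199  -0.00079353  0.00146826] F [-4.08715988  4.89711897  3.32911586] [0.77002906 0.72088399 1.52266089]
```

View pics/w3.png

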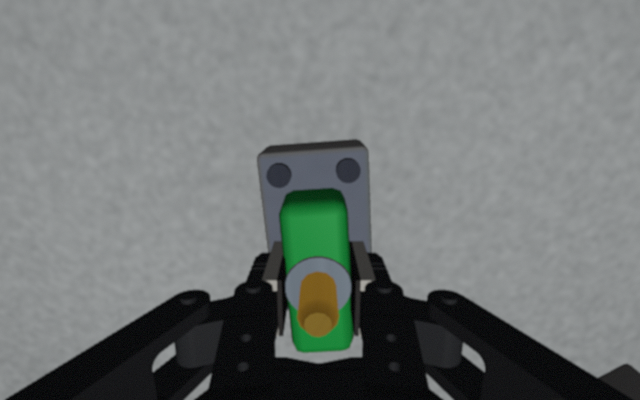

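play_rows(
  rows=[
    [65,[0,0,0],[0,0,0]],
    [65,[0,0,0],[0,0,0]],
    [65,[0,0,0],[0,0,0]],
    [65,[0,0,0],[0,0,0]],
    [65,[0,0,0],[0,0,0]],
    [65,[-0.1,0,0],[0,0,0]],
    [65,[-0.2,0,0],[0,0,0]],
    [65,[-0.3,0,0],[0,0,0]],
    [65,[-0.4,0,0],[0,0,0]],
    [65,[-0.4,0,0],[0,0,0]],
  ],
)

```text
time: 6.1
eef_pos: [0.5783, 0.0134, 0.189]
tcp_rot: [0.383, 0.591, -0.379, 0.6]
contact_force: [1.4, 0.3, 1.0]
opening: 0.649
```

```bash
python3 g.py 0.573 0.0155 0.06 -60
python3 - <<'E'
from plant import cams
import cv2,numpy as np
d=cams.read_camera("wrist")["color"][...,::-1];t=cams.read_camera("scene")["color"][...,::-1]
a=cv2.resize(d[80:280,220:420],(400,400),interpolation=cv2.INTER_CUBIC)
b=cv2.resize(t[140:280,190:470],(400,200),interpolation=cv2.INTER_CUBIC)
o=cv2.resize(cv2.imread("pics/scene1.png")[140:280,190:470],(400,200),interpolation=cv2.INTER_CUBIC)
cv2.imwrite("pics/f.png",np.hstack([a,np.vstack([b,o])]))
E
```

```text
6.1 [0.57826523 0.01335072 0.18902456] [-0.152  0.107  1.865  0.     1.156  0.986] -65.22295266311473 0.6494421828207175
shift [ 0.42978709 -0.01788439 -0.01711634] turn [-0.05800412  0.00515149 -0.00710825] F [1.35630822 0.29692194 0.95709917] [-0.0005846  -0.01753183 -0.01092755]
```

View pics/f.png

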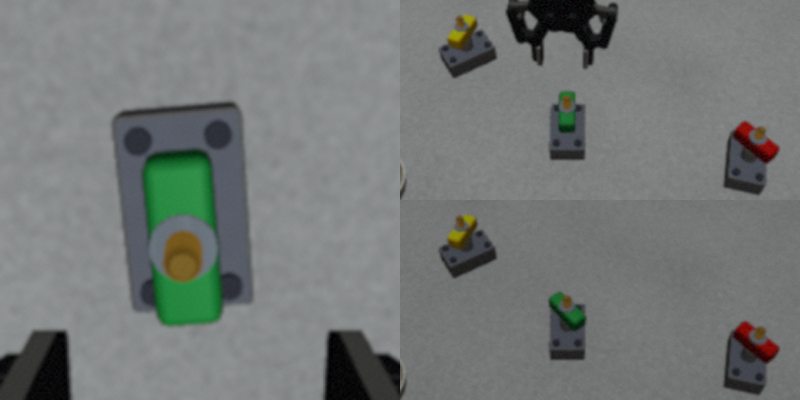

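```bash
python3 -c "
from plant import ctrl
print(ctrl.sign_off())"
```

```text
the job is handed in; nothing more can be done
None
```

I ran the green jam nut about 0.7 rad clockwise down to its hard stop on the neck, released it and lifted the gripper clear. The job was handed in at about 6 s.

- **Tightness:** at the stop the wrist torque about the screw rose from about 0 to 1.5 N m, and the gripper stopped sinking.
- **Alignment:** in the last wrist picture the nut's ears lie along the block's long side, to within a degree or two.
- **Yellow and red nuts:** in the before and after scene pictures they look unchanged.
- **Limits:** the gripper was free, with no contact force beyond sensor noise. The largest force seen in the checks was about 11 N.
- **Oddities:** the wrist torque read slightly negative (about -0.1 N m) while the nut was turning freely, the opposite of what I expected. I took this as an offset from the side load of the grip. No check failed.

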